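# Sort the mixed handful: copper bars, brass rings and the wax

### The arm

A 6-joint arm with a two-finger parallel gripper is mounted at the origin on a cart in front of the work surface, level with it; the furniture and walls round the work are solid. World frame = base frame: x ahead of the robot, y to its left, z up, the work surface at z = 0. Lengths are in mm, angles in degrees, forces in N, time in s.
With the tool pointing down it reaches from about 325 to 900 mm from the base axis. Payload 3.5 kg.
Tool frame: the origin (TCP) lies where the fingers leave the gripper's body, on its centre line; the fingertips stand 73 mm ahead of it and the grasp point (between the pads) lies 54 mm ahead of it; z points along the fingers, y is the line along which they close (so a half turn about z gives the same grasp; the last joint's range is limited). The gripper opens to 85 mm and grips with 20 to 120 N. Pads are 22 mm wide; open, the fingers measure 114 mm over their backs; the gripper's body (76 mm by 85 mm) begins 54 mm behind the grasp point. The pads swing forward as they close: fully open they stand 13 mm farther back than shut.
Start: joints at [61.685, 15.837, -1.513, 72.651, 0, 84.076], TCP at [238.086, 577.873, 303.913] pointing down, gripper open.
Joint ranges: [-178.77, 178.77], [-48.84, 107.48], [-61.69, 71.31], [-111.58, 123.2], [-90, 87.43], [-180, 180]. Speed limits (degrees/s): [147.25, 147.25, 180, 180, 180, 180].

### API

Orientations are given as [roll, pitch, yaw] about the fixed x, y, z axes, in that order (R = Rz(yaw) Ry(pitch) Rx(roll)).
In Python, from station import sensors, eyes, hand_in, nets gives the robot as it stands.
- The arm moves only by the tool servo_tool, never from a script. Its argument "targets" is a list that holds one entry, the list of rows, each a list of 5 numbers: the shift along the world's x, y, z in m, then the turn about the world's z in degrees, then the gripper's target within -1 to 1 (fully open at 1, half-way at 0, shut at -1). A call has 1 to 10 rows; each row shifts and turns the commanded pose from where the row before left it; what a row does not reach is not made up. A row lasts 1/8 s, in which the tool goes at most 62.5 mm and 10.7 degrees, less where a joint would pass 70% of its speed; a pose out of reach is approached as far as the arm can. A call is refused whole if a number of a shift passes 0.0625 or a number of a turn 10.7, either way. A call with a gripper value outside its range is refused whole. The fingers move at their own pace and stop on an object; the grip force is fixed at half the most. Time passes only in rows, so rows that do not move let the fingers close. It gives the time, the measured TCP pose, the force, the opening and the grip force at its end, in the units of the state.
- sensors.observe(): the state, without advancing time (a new reading comes with each control period).
- eyes.read_camera(name): name is "scene" or "side" or "wrist"; returns (picture, depth): 480x640x3 uint8, red, green, blue; 480x640 float32, mm along the optical axis (not along the pixel's ray), 0 where there is no reading.
- eyes.get_calibration(name): a dict with "fx", "fy", "cx", "cy" (pixels), "k1" (the pictures are not rectified: a ray, as slopes to the right and down, at radius r is drawn at 1 + k1 r^2 times it, then the intrinsics apply), "pose" (4x4, takes a point from camera to world coordinates). Camera axes: x right, y up, looking along -z (the intrinsics and any distortion apply to the point x, -y, -z); pixel columns grow to the right and rows downward; lengths in mm; the calibration is good to about 2 mm. A picture is of the moment at which its call begins: read the wrist's pose just before it. get_calibration takes no time and is no camera call; for the wrist camera it gives the pose at the moment of the call.
- hand_in(): hands the job in; it is judged then, once.
Trained networks look in the newest picture that a camera, given by its name, has taken for a name from the list of things; names that differ only in an ending like _2 or _b are one class to them, and where a whole thing is asked for, a point or a joint stands for the part that bears it (a point fixed in the world has none). Each returns a list of dicts, best first, with "p" (0 to 1); they miss things now and then, are a little off and sometimes report something else, mostly with a low value. They report only what shows in the picture. A call takes as long as a camera call. They do not tell look-alikes from the thing itself.
- nets.look_for(camera, query): "extent" ([left, top, right, bottom] in pixels, round what is visible of it).
The state is a dict: "time": time; "q": joint angles; "qd": joint speeds; "effort": joint torques, N m; "tcp_pos": TCP position; "tcp_rot": TCP orientation; "wrist_force": force on the tool from outside, world axes, zero at the start; "torque": the same for the moment, N m; "gripper_width": finger opening in mm; "grip_force": force on a finger pad.
Only numpy, scipy, OpenCV 4.12 (cv2) and the standard library are available. Lean on these libraries where they do the work, as an engineer would, in place of code of your own. Each camera call takes 0.05 s, during which the arm holds its last target. There are 200 camera calls.

### The job

Sort the mixed handful on the dark slab: lay both copper bars flat on the floor of the low steel tray, both brass rings flat on the floor of the taller wooden tray, and the cake of beeswax flat in the middle of the round china dish that stands clear on the bench. Nothing may lie on top of another piece or lean on a wall, and leave the small black cup and the small china bowl where they stand.

Things in the scene. Friction and masses are not known exactly. Their poses are not given: they have to be found in the camera images.
- bar_1: Copper offcut: a plain rectangular bar 55 mm long (its y), 12 mm wide (its x), 8 mm high, 45 g. Origin at the centre of its underside; z up. At the start it lies, with the other four, at a random place and turn on a fixed flat dark slab whose level top is 26 mm above the bench (z = 0.026).
- bar_2: Copper offcut: a plain rectangular bar 55 mm long (its y), 12 mm wide (its x), 8 mm high, 45 g. Origin at the centre of its underside; z up. At the start it lies, with the other four, at a random place and turn on a fixed flat dark slab whose level top is 26 mm above the bench (z = 0.026). Same as bar_1.
- ring_1: Brass ring sawn from tube: 32 mm outside, 25 mm inside, 14 mm high, standing on its flat end with its hole upward, 35 g. Origin at the centre of its underside; z up. At the start it lies, with the other four, at a random place and turn on a fixed flat dark slab whose level top is 26 mm above the bench (z = 0.026).
- ring_2: Brass ring sawn from tube: 32 mm outside, 25 mm inside, 14 mm high, standing on its flat end with its hole upward, 35 g. Origin at the centre of its underside; z up. At the start it lies, with the other four, at a random place and turn on a fixed flat dark slab whose level top is 26 mm above the bench (z = 0.026). Same as ring_1.
- wax: Cake of amber beeswax, a block 40 mm long (its y), 30 mm wide (its x), 15 mm high, 25 g. Origin at the centre of its underside; z up. At the start it lies, with the other four, at a random place and turn on a fixed flat dark slab whose level top is 26 mm above the bench (z = 0.026). A square metal tin 0.23 m high stands to the right of the slab: keep the gripper clear of it.
- steel_tray: Low open rectangular steel tray, fixed on the bench: outside 120 mm (its x) by 92 mm (its y), 16 mm high over its rolled rim; walls 3 mm, so 114 by 86 mm inside; its floor is 3 mm thick. Origin at the centre of its underside, at bench height; z up. It stands at one of three places on the bench, turned up to 9 degrees. Room for two bars side by side, each lying along the tray's y.
- wood_tray: Open, nearly square wooden tray, fixed on the bench: outside 104 mm (its x) by 96 mm (its y), 26 mm high; walls 5 mm, so 94 by 86 mm inside; its floor is 5 mm thick. Origin at the centre of its underside, at bench height; z up. It stands at one of three places on the bench, turned up to 9 degrees. Room for two rings side by side along its x.
- dish: Round shallow china dish, fixed on the bench: 103 mm across the rim, 17 mm high, sides sloping out; its flat floor is about 66 mm across and lies 5 mm above the bench. Origin at the centre of its underside, at bench height. It stands at one of three places on the bench, clear of everything; the plate at the back, half hidden by a jar of brushes, is not it.
- black_cup: Small black stand cup, 43 mm across, 30 mm high, loose on the bench; origin at the centre of its underside. A bystander: leave it alone.
- flux_bowl: Small china bowl, 57 mm across, 24 mm high, loose on the bench beyond the trays; origin at the centre of its underside. A bystander: leave it alone.
Not all that is in view belongs to the job. What is shaped like the wax but purple is not meant.

How it is judged (in metres and radians):
At the end, for the whole second after the job is handed in: Bars: flat (within 0.2 rad) on the steel tray's floor; rings: flat on the wooden tray's floor; wax: flat in the dish, centre within 22 mm of the dish's. Undersides within 5 to 7 mm of those floors, all at rest; cup and bowl within 20 mm of their starts (x of bar_1 in the frame of steel_tray between -0.056 and 0.056 m and y of bar_1 in the frame of steel_tray between -0.042 and 0.042 m and z of bar_1 in the frame of steel_tray between 0 and 0.008 m and angle between each of bar_1, bar_2, ring_1, ring_2, wax's own z axis and vertical below 0.2 rad and linear speed of each of bar_1, bar_2, ring_1, ring_2, wax below 0.02 m/s and x of bar_2 in the frame of steel_tray between -0.056 and 0.056 m and y of bar_2 in the frame of steel_tray between -0.042 and 0.042 m and z of bar_2 in the frame of steel_tray between 0 and 0.008 m and x of ring_1 in the frame of wood_tray between -0.046 and 0.046 m and y of ring_1 in the frame of wood_tray between -0.042 and 0.042 m and z of ring_1 in the frame of wood_tray between 0 and 0.011 m and x of ring_2 in the frame of wood_tray between -0.046 and 0.046 m and y of ring_2 in the frame of wood_tray between -0.042 and 0.042 m and z of ring_2 in the frame of wood_tray between 0 and 0.011 m and horizontal distance between wax and dish below 0.022 m and z of wax in the frame of dish between 0.001 and 0.012 m); the robot touches nothing.
It fails at once if the black cup or the small china bowl is moved more than 20 mm or tipped (distance of any of black_cup, flux_bowl from where it was at the start of the episode above 0.02 m or angle between any of black_cup, flux_bowl's own z axis and vertical above 0.3 rad).
It also fails if it takes over 115 s, if anything falls off the work surface, if the arm or the gripper's body presses on something with over 40 N, if the wrist force passes 120 N, or if a joint passes its speed limit or range.

## Working session

There is one attempt and no reset: what is moved stays moved. The work goes in short steps, Python scripts to look and compute and a tool call to move; the robot and the scene stay as the last step left them, time stands still between calls to the robot, and variables do not carry over. Pictures are saved under pics/ and viewed, at most 14 in all, crops included, and the job is handed in when it is done.

Besides the shell and the picture viewer there is one more tool, called after ">>>" as a command line: name --argument value ..., lists and objects as JSON in quotes. servo_tool: Moves the arm, as the interface text tells. Its arguments: {"type":"object","properties":{"targets":{"type":"array","items":{"type":"array","items":{"type":"array","items":{"type":"number"}}}}},"required":["targets"]}

```bash
mkdir -p pics; ls
cat > h.py <<'E'
import numpy as np, cv2
from station import sensors, eyes, hand_in, nets
def snap(n,f=None):
    c=eyes.get_calibration(n); im,d=eyes.read_camera(n)
    if f: cv2.imwrite('pics/'+f,cv2.cvtColor(im,cv2.COLOR_RGB2BGR))
    return im,d,c
def rays(c,uv):
    uv=np.asarray(uv,float).reshape(-1,2); K=np.array([[c['fx'],0,c['cx']],[0,c['fy'],c['cy']],[0,0,1]])
    k=cv2.undistortPoints(uv[:,None],K,np.array([c['k1'],0,0,0.]))[:,0]
    P=np.array(c['pose']); return np.c_[k[:,0],-k[:,1],-np.ones(len(k))]@P[:3,:3].T, P[:3,3]
def at_z(c,uv,z):
    r,o=rays(c,uv); return o+r*((z-o[2])/r[:,2])[:,None]
def cloud(c,d):
    v,u=np.mgrid[0:480,0:640]; r,o=rays(c,np.c_[u.ravel(),v.ravel()]); 
    P=(o+r*d.ravel()[:,None]).reshape(480,640,3); P[d==0]=np.nan; return P
E
python3 - <<'E'
from h import *
for n in ['scene','side']:
    im,d,c=snap(n,n+'0.png'); P=cloud(c,d); print(n,np.array(c['pose'])[:3,3].round())
    for q in ['bar_1','ring_1','wax','steel_tray','wood_tray','dish','black_cup','flux_bowl']:
        for r in nets.look_for(n,q)[:4]:
            e=r['extent']; u,v=int((e[0]+e[2])/2),int((e[1]+e[3])/2)
            print(q,round(r['p'],2),np.round(e).astype(int),P[min(v,479),min(u,639)].round())
print(sensors.observe())
E
```

```text
pics
scene [ 194. -412.  718.]
bar_1 0.71 [351 224 369 254] [564.  38.  35.]
bar_1 0.47 [326 198 343 222] [566. 122.  35.]
ring_1 0.7 [384 191 396 209] [674.  90.  24.]
wax 0.78 [375 262 398 281] [555. -46.  39.]
wax 0.56 [186 207 211 224] [356. 273.  14.]
steel_tray 0.97 [338 323 436 405] [ 466. -167.    5.]
wood_tray 0.69 [219 158 277 208] [482. 307.   6.]
dish 0.91 [237 209 292 252] [444. 174.   6.]
black_cup 0.9 [293 270 323 295] [443.  21.  19.]
flux_bowl 0.74 [322 157 346 183] [646. 236.   6.]
side [557. 734. 548.]
bar_1 0.59 [295 227 310 246] [559.  42.  35.]
bar_1 0.48 [294 253 303 275] [567. 126.  34.]
ring_1 0.77 [238 242 255 256] [667.  68.  26.]
ring_1 0.65 [247 217 260 232] [659. -13.  28.]
wax 0.59 [293 210 311 219] [558. -29.  40.]
steel_tray 0.63 [312 177 367 210] [ 468. -170.    4.]
steel_tray 0.3 [291 253 305 275] [567. 125.  36.]
steel_tray 0.2 [354 222 374 244] [434.  12.  17.]
wood_tray 0.97 [326 319 397 380] [471. 299.   5.]
dish 0.94 [343 264 401 300] [433. 146.   6.]
dish 0.18 [294 230 308 247] [561.  48.  34.]
black_cup 0.8 [352 222 374 242] [435.  10.  18.]
flux_bowl 0.57 [237 297 271 326] [643. 213.   7.]
{'time': 0.9, 'q': array([ 6.16840994e+01,  1.58368797e+01, -1.51140727e+00,  7.26500842e+01,
       -7.50926104e-04,  8.40755620e+01]), 'qd': array([-0.02484661,  0.01315187, -0.06682324,  0.03827134,  0.03249601,
        0.03145155]), 'effort': array([-5.59160089e-04, -4.45474720e+01,  2.95571119e+01,  6.38078109e-04,
       -1.76138697e-04, -4.64602095e-06]), 'tcp_pos': array([238.10132554, 577.88282051, 303.91965085]), 'tcp_rot': array([1.79998457e+02, 9.15038909e-04, 1.57608537e+02]), 'wrist_force': array([-0.53005662,  0.34433213, -0.09894208]), 'torque': array([0.01792169, 0.01107537, 0.03667602]), 'grip_force': 0.0, 'gripper_width': 85.44992766585872}
```

View pics/scene0.png

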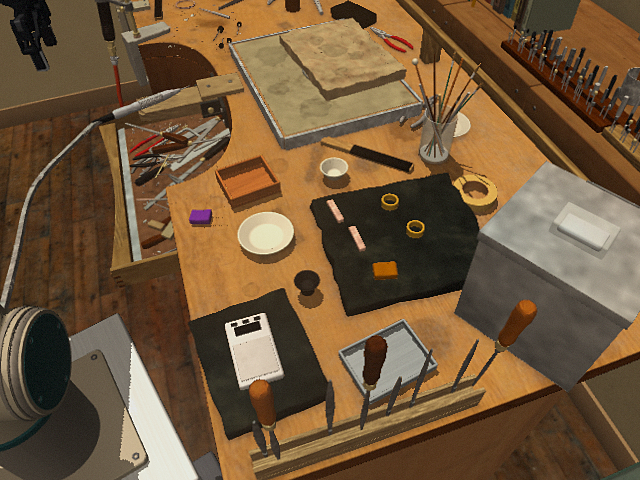

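View pics/side0.png

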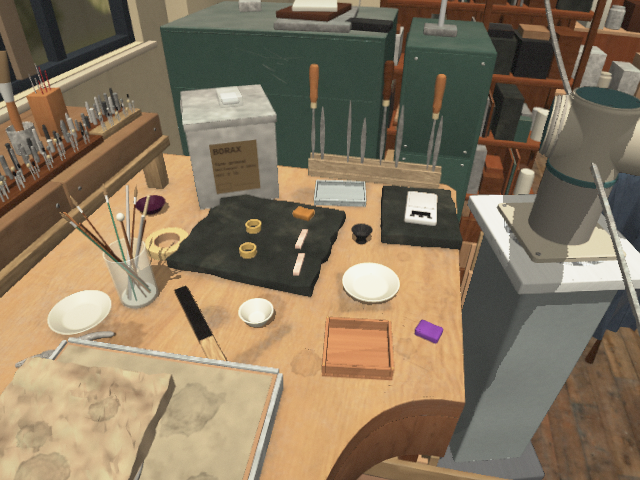

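The scene picture shows pink copper bars at (335,211) and (358,238), rings at (390,202) and (415,229), and wax at (385,270). The steel tray is at (388,360), close in front of a tall file rack; the wood tray is at (248,182), the dish at (266,234), and the purple decoy at (200,217). The side picture agrees.

```bash
cat > m.py <<'E'
from h import *
S={n:snap(n) for n in ['scene','side']}
for n,(im,d,c) in S.items():
    P=cloud(c,d); z=P[...,2]; X=P[...,0];Y=P[...,1]
    hsv=cv2.cvtColor(im,cv2.COLOR_RGB2HSV).astype(int); v=hsv[...,2]
    print(n)
    m=((X>480)&(X<730)&(Y>-110)&(Y<170)&(z>20)&(z<50)&(v>95)).astype(np.uint8)
    k,L,st,_=cv2.connectedComponentsWithStats(m)
    for i in range(1,k):
        if st[i,4]<40: continue
        Q=L==i; zt=np.nanpercentile(z[Q],90)
        q=Q&(z>zt-4); vv,uu=np.where(q)
        p=at_z(c,np.c_[uu,vv],34 if zt<37 else 40.5)[:,:2].astype(np.float32)
        r=cv2.minAreaRect(p); print(st[i],'z90',zt.round(1),'hsv',np.median(hsv[Q],0),'rect',np.round(r[0],1),np.round(r[1],1),round(r[2],1))
    for nm,(cx,cy,R,lo,hi) in dict(steel=(466,-168,85,11,20),wood=(477,303,80,20,31),dish=(438,160,68,12,22),cup=(438,16,32,22,36),bowl=(645,225,42,16,30)).items():
        q=(np.hypot(X-cx,Y-cy)<R)&(z>lo)&(z<hi); p=np.c_[X[q],Y[q]].astype(np.float32)
        r=cv2.minAreaRect(p); print(nm,len(p),np.round(r[0],1),np.round(r[1],1),round(r[2],1),'bbmid',((p.min(0)+p.max(0))/2).round(1),np.nanmax(z[q]).round(1))
    # obstacle height map coarse near steel tray
    if n=='side':
        for x0 in range(340,640,40):
            print(x0,[ (int(np.nanmax(z[s])) if (s:=((X>=x0)&(X<x0+40)&(Y>=y0)&(Y<y0+20))).any() else -1) for y0 in range(-320,-80,20)])
E
python3 m.py
```

```text
scene
[381 193  18  18 155] z90 42.1 hsv [ 20. 208. 137.] rect [662.4  80.4] [32.2 30.8] 17.9
[326 199  18  24 179] z90 36.7 hsv [ 12. 102. 222.] rect [567.6 119.9] [57.7 13. ] 78.1
[406 220  19  18 161] z90 42.1 hsv [ 19. 210. 136.] rect [657.4   1.7] [30.9 30.8] 55.6
[348 226  18  25 192] z90 36.9 hsv [ 12. 102. 221.] rect [561.6  43.6] [56.7 11.8] 74.5
[372 261  26  16 332] z90 42.3 hsv [ 16. 255. 172.] rect [555.5 -41.6] [29.2 37.5] 61.6
steel 916 [ 465.4 -184.2] [137.5 122.5] 85.1 bbmid [ 467.2 -182.3] 20.0
wood 657 [479.4 302.5] [101.8 105.5] 82.8 bbmid [479.3 301.2] 30.9
dish 824 [439.5 158.8] [102.1 101.3] 58.5 bbmid [439.6 158.6] 21.9
cup 283 [438.9  17.7] [41.8 41.6] 56.2 bbmid [439.7  17.1] 34.1
bowl 285 [640.1 226.4] [57.2 56.4] 83.3 bbmid [640.2 226.9] 28.5
side
[287 201  51   9  51] z90 26.5 hsv [ 16. 106. 161.] rect [536.1 -72.7] [  4.2 113.5] 70.1
[292 206  23  15 239] z90 41.3 hsv [ 15. 166. 183.] rect [555.4 -38.9] [31.1 41.9] 63.2
[245 219  17  15 205] z90 40.5 hsv [ 20. 137. 175.] rect [658.    2.6] [31.7 30.7] 87.6
[295 229  13  21 146] z90 35.6 hsv [ 15.  63. 23
[... 270 characters left out ...]
66.4 -181.6] 19.8
wood 972 [477.6 302.1] [ 99.2 104.6] 83.1 bbmid [477.9 302.2] 29.1
dish 696 [438.2 157.2] [102.  102.8] 5.0 bbmid [438.1 157.5] 20.1
cup 167 [437.6  16. ] [42.1 43.2] 22.7 bbmid [437.9  17. ] 32.6
bowl 389 [638.1 227.2] [55.8 56.1] 7.0 bbmid [638.6 226.9] 26.4
340 [-1, -1, -1, 293, 293, 49, 0, 26, 29, 29, 30, 30]
380 [-1, -1, 49, 163, 139, 48, 16, 17, 17, 18, 17, 29]
420 [-1, -1, 52, 203, 49, 16, 16, 6, 7, 17, 18, 2]
460 [-1, 51, 94, 49, -1, 19, 7, 7, 6, 17, 19, 2]
500 [-1, 273, 269, 146, 2, 17, 18, 17, 19, 18, 19, 26]
540 [1, 1, 23, 1, 2, 3, 2, 2, 2, 3, 26, 27]
580 [1, 1, 2, 2, 1, 208, 208, 209, 208, -1, 28, 28]
620 [208, 207, 208, 208, 208, 208, 209, 209, 209, 24, 27, 28]
```

```bash
cat > t.py <<'E'
from h import *
from scipy.optimize import least_squares
A=[]
for n in ['scene','side']:
    im,d,c=snap(n); A.append(cloud(c,d).reshape(-1,3))
A=np.concatenate(A); A=A[np.isfinite(A[:,2])]
def fit(c0,R,lo,hi,w,h):
    q=A[(np.hypot(A[:,0]-c0[0],A[:,1]-c0[1])<R)&(A[:,2]>lo)&(A[:,2]<hi)][:,:2]
    best=None
    for a0 in np.radians([-8,0,8]):
        def f(p):
            c,s=np.cos(p[2]),np.sin(p[2]); e=q-p[:2]; u=abs(e@[c,s])-w/2; v=abs(e@[-s,c])-h/2
            o=np.hypot(np.maximum(u,0),np.maximum(v,0)); return o+np.minimum(np.maximum(u,v),0)
        r=least_squares(f,[*c0,a0],loss='soft_l1',x_scale=[1,1,.01])
        if best is None or r.cost<best.cost: best=r
    return best.x[:2].round(1),np.degrees(best.x[2]).round(1),len(q),(best.cost/len(q)).round(2)
print('steel',fit((465,-168),82,12,19.5,117,89))
print('wood xlong',fit((478,302),78,22,30,99,91))
g=A[(A[:,2]>70)&(A[:,0]>300)&(A[:,0]<640)&(A[:,1]>-330)&(A[:,1]<-60)]
for zl in (70,110,150,200,250):
    G=g[g[:,2]>zl]; 
    for t in ((445,-165),(488,-165)):
        i=np.argsort(np.hypot(*(G[:,:2]-t).T))[:1]; print(zl,t,G[i].round(),np.hypot(*(G[i[0],:2]-t)).round())
T=A[(A[:,2]>190)&(A[:,0]>560)&(A[:,0]<800)&(A[:,1]<0)]; print('tin min x,max y',np.percentile(T[:,0],1),np.percentile(T[:,1],99))
c=eyes.get_calibration('wrist'); print(np.array(c['pose']).round(2),sensors.observe()['tcp_pos'],sensors.observe()['time'])
E
python3 t.py
```

```text
steel (array([ 466.6, -164.2]), np.float64(-5.4), 1114, np.float64(4.28))
wood xlong (array([478.1, 302.4]), np.float64(-7.0), 1383, np.float64(0.86))
70 (445, -165) [[ 443. -241.   82.]] 76.0
70 (488, -165) [[ 443. -241.   82.]] 88.0
110 (445, -165) [[ 439. -241.  116.]] 76.0
110 (488, -165) [[ 439. -241.  116.]] 90.0
150 (445, -165) [[ 441. -245.  172.]] 80.0
150 (488, -165) [[ 445. -246.  154.]] 92.0
200 (445, -165) [[ 442. -249.  202.]] 84.0
200 (488, -165) [[ 442. -249.  202.]] 95.0
250 (445, -165) [[ 371. -235.  269.]] 102.0
250 (488, -165) [[ 516. -279.  254.]] 118.0
tin min x,max y 568.7464191510146 -120.98976310782878
[[ 3.8000e-01 -8.8000e-01 -2.8000e-01  1.6808e+02]
 [ 9.2000e-01  3.6000e-01  1.1000e-01  6.0654e+02]
 [-0.0000e+00 -3.0000e-01  9.5000e-01  3.7340e+02]
 [ 0.0000e+00  0.0000e+00  0.0000e+00  1.0000e+00]] [238.07127554 577.86255767 303.87798099] 1.1
```

>>> servo_tool --targets '[[[0.0226,-0.0441,0,-0.5,1],[0.0226,-0.0441,0,-0.5,1],[0.0226,-0.0441,0,-0.5,1],[0.0226,-0.0441,0,-0.5,1],[0.0226,-0.0441,0,-0.5,1],[0.0226,-0.0441,0,-0.5,1],[0.0226,-0.0441,0,-0.5,1],[0.0226,-0.0441,0,-0.5,1],[0.0226,-0.0441,0,-0.5,1],[0.0226,-0.0441,0,-0.5,1]]]'

```text
time: 2.35
tcp_pos: [464.7, 135.4, 304.2]
tcp_rot: [180.0, 0.0, 152.6]
wrist_force: [0.5, 0.0, -0.5]
gripper_width: 85.4
grip_force: 0.0
```

>>> servo_tool --targets '[[[0.0226,-0.0441,-0.02,0,1],[0.0226,-0.0441,-0.02,0,1],[0.0226,-0.0441,-0.02,0,1],[0.0226,-0.0441,-0.02,0,1],[0,0,0,0,1],[0,0,0,0,1],[0,0,0,0,1]]]'

```text
time: 3.22
tcp_pos: [554.3, -38.5, 224.6]
tcp_rot: [180.0, 0.0, 152.7]
wrist_force: [0.1, 0.6, 0.5]
gripper_width: 85.4
grip_force: 0.0
```

```bash
cat > w.py <<'E'
from h import *
import sys
im,d,c=snap('wrist',sys.argv[1]); P=cloud(c,d); z=P[...,2]
hsv=cv2.cvtColor(im,cv2.COLOR_RGB2HSV).astype(int)
m=((z>29)&(z<50)&(hsv[...,2]>95)).astype(np.uint8)
k,L,st,_=cv2.connectedComponentsWithStats(m)
for i in range(1,k):
    if st[i,4]<300: continue
    Q=L==i; zt=np.nanpercentile(z[Q],80); vv,uu=np.where(Q&(z>zt-3))
    p=at_z(c,np.c_[uu,vv],34 if zt<37 else 40.5)[:,:2].astype(np.float32)
    r=cv2.minAreaRect(p); print(st[i],'z',zt.round(1),'hsv',np.median(hsv[Q],0),np.round(r[0],1),np.round(r[1],1),round(r[2],1))
s=sensors.observe(); print(s['time'],s['tcp_pos'].round(1),s['tcp_rot'].round(1),s['wrist_force'].round(1))
E
python3 w.py w1.png
```

```text
[ 503  131   85   38 1639] z 34.0 hsv [ 23.  33. 247.] [565.1 117.3] [55.8 12.6] 78.3
[ 391  177   87   35 1643] z 33.9 hsv [ 23.  31. 247.] [559.2  41.6] [55.1 12.5] 74.0
[ 290  216   47   62 2685] z 39.5 hsv [ 20. 244. 239.] [553.4 -42.8] [29.2 39.2] 60.5
[   0  248   48  127 2885] z 46.4 hsv [ 17. 109. 150.] [ 505.9 -275. ] [31.2 68.5] 73.8
[ 511  278   50   47 1200] z 38.8 hsv [ 21.  179.  162.5] [659.3  76.6] [33.3 30.5] 22.1
[409 320  37  45 697] z 38.8 hsv [ 21. 180. 174.] [651.6  -5.8] [20.4 31.8] 62.2
[ 189  376  106   76 1808] z 45.8 hsv [ 17.  41. 126.] [ 647.6 -154.2] [77.3 20.6] 27.1
3.275 [554.3 -38.4 224.7] [1.800e+02 1.000e-01 1.527e+02] [-0.4 -0.5  0.4]
```

>>> servo_tool --targets '[[[0,-0.003,-0.03,-1.2,1],[0,0,-0.04,0,1],[0,0,-0.03,0,1],[0,0,-0.0245,0,1],[0,0,0,0,1],[0,0,0,0,-0.6],[0,0,0,0,-1],[0,0,0,0,-1],[0,0,0,0,-1],[0,0,0,0,-1]]]'

```text
time: 4.53
tcp_pos: [555.7, -42.8, 100.8]
tcp_rot: [179.9, 0.1, 151.4]
wrist_force: [-1.2, -0.7, 5.4]
gripper_width: 28.6
grip_force: 59.9
```

>>> servo_tool --targets '[[[0,0,0,0,-1],[0,0,0,0,-1],[0,0,0,0,-1]]]'

```text
time: 4.9
tcp_pos: [555.7, -42.8, 100.8]
tcp_rot: [179.9, 0.1, 151.4]
wrist_force: [-1.2, 0.2, 6.8]
gripper_width: 28.4
grip_force: 59.9
```

>>> servo_tool --targets '[[[0,0,0.025,0,-1],[0,0,0.035,0,-1],[0,0,0.04,0,-1],[-0.018,0.03,0,0,-1],[-0.025,0.043,0,0,-1],[-0.025,0.043,0,0,-1],[-0.025,0.043,0,0,-1],[-0.0225,0.0405,0,0,-1],[0,0,0,0,-1],[0,0,0,0,-1]]]'

```text
time: 6.15
tcp_pos: [439.2, 156.9, 199.5]
tcp_rot: [-180.0, 0.0, 151.4]
wrist_force: [-0.2, 0.2, 0.6]
gripper_width: 28.9
grip_force: 59.3
```

Run:
```python
from h import *
im,d,c=snap('wrist','w2.png'); P=cloud(c,d);X,Y,z=P[...,0],P[...,1],P[...,2]
q=(np.hypot(X-438,Y-157)<64)&(z>13)&(z<22); p=np.c_[X[q],Y[q]].astype(np.float32)
print(len(p),cv2.minEnclosingCircle(p),p.min(0),p.max(0))
s=sensors.observe(); print(s['tcp_pos'],s['gripper_width'])
```

```text
4789 ((437.67559814453125, 157.0632781982422), 51.612525939941406) [386.20734 105.8461 ] [488.8798  208.33426]
[439.52524534 156.49271733 199.52111134] 28.555506759513
```

View pics/w2.png

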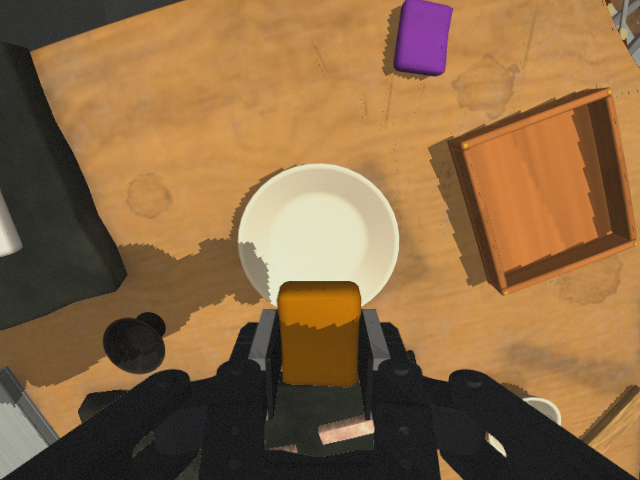

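The wax is held square between the pads at (320,335), with the dish centred below at (320,235), at about (438,157). Lowering.

>>> servo_tool --targets '[[[-0.001,0,-0.03,0,-1],[0,0,-0.04,0,-1],[0,0,-0.025,0,-1],[0,0,-0.015,0,-1],[0,0,-0.008,0,-1],[0,0,0,0,-1],[0,0,0,0,-1]]]'

```text
time: 7.08
tcp_pos: [438.9, 157.0, 82.1]
tcp_rot: [179.9, 0.1, 151.4]
wrist_force: [-0.2, 0.1, -0.3]
gripper_width: 28.3
grip_force: 59.3
```

>>> servo_tool --targets '[[[0,0,-0.0015,0,-1],[0,0,0,0,-0.2],[0,0,0,0,-0.1],[0,0,0,0,-0.1],[0,0,0,0,-0.1],[0,0,0.02,0,-0.1],[0,0,0.04,0,-0.1],[0,0,0.05,0,0.5],[0,0,0.03,0,1],[0,0,0,0,1]]]'

```text
time: 8.32
tcp_pos: [440.0, 157.4, 222.7]
tcp_rot: [179.8, 0.3, 151.4]
wrist_force: [0.7, -0.7, -1.1]
gripper_width: 85.4
grip_force: 0.0
```

Run:
```python
from h import *
im,d,c=snap('wrist','w3.png'); P=cloud(c,d);X,Y,z=P[...,0],P[...,1],P[...,2]
hsv=cv2.cvtColor(im,cv2.COLOR_RGB2HSV).astype(int)
q=(np.hypot(X-438,Y-157)<64)&(hsv[...,1]>200)&(z>15)&(z<30); p=np.c_[X[q],Y[q]].astype(np.float32)
print(len(p),cv2.minAreaRect(p),np.nanpercentile(z[q],[5,50,95]))
s=sensors.observe(); print(s['tcp_pos'],s['gripper_width'])
```

```text
2182 ((437.6950378417969, 157.52996826171875), (28.3670654296875, 38.8746223449707), 62.083431243896484) [17.0847744  18.91965787 20.42941187]
[438.67440047 157.12603558 220.85719006] 85.40124658137616
```

>>> servo_tool --targets '[[[0.018,-0.0055,0,-10.4,1],[0.018,-0.0055,0,-10.4,1],[0.018,-0.0055,0,-10.4,1],[0.018,-0.0055,0,-10.4,1],[0.018,-0.0055,0,-10.4,1],[0.018,-0.0055,0,-10.4,1],[0.0188,-0.0052,0,-10.4,1],[0,0,0,0,1],[0,0,0,0,1]]]'

```text
time: 9.5
tcp_pos: [563.3, 118.8, 218.4]
tcp_rot: [-179.8, 0.0, 78.8]
wrist_force: [-0.5, -0.3, -0.3]
gripper_width: 85.5
grip_force: 0.0
```

```bash
python3 w.py w4.png
```

```text
[ 314  202   20   83 1546] z 34.0 hsv [ 17.  70. 242.] [566.1 119.2] [54.  11.8] 78.6
[ 451  252   52   50 1204] z 39.0 hsv [ 21.  189.  171.5] [660.6  79.2] [30.7 32. ] 46.8
[ 325  311   23   72 1222] z 34.0 hsv [ 16.   73.5 240.5] [560.   43.5] [56.  12.1] 74.6
9.55 [563.3 118.9 218.8] [-179.8    0.    78.7] [-0.2  0.8 -0. ]
```

>>> servo_tool --targets '[[[0.0027,0,-0.03,0,1],[0,0,-0.04,0,1],[0,0,-0.03,0,1],[0,0,-0.018,0,1],[0,0,0,0,0],[0,0,0,0,-1],[0,0,0,0,-1],[0,0,0,0,-1],[0,0,0,0,-1],[0,0,0,0,-1]]]'

```text
time: 10.8
tcp_pos: [568.3, 118.9, 103.2]
tcp_rot: [179.9, -0.0, 78.6]
wrist_force: [-1.3, 0.4, 6.3]
gripper_width: 9.1
grip_force: 58.8
```

>>> servo_tool --targets '[[[0,0,0,0,-1],[0,0,0,0,-1]]]'

```text
time: 11.05
tcp_pos: [568.3, 118.8, 103.2]
tcp_rot: [179.9, -0.0, 78.6]
wrist_force: [-1.0, -0.7, 6.3]
gripper_width: 9.1
grip_force: 58.8
```

>>> servo_tool --targets '[[[0,0,0.03,0,-1],[0,0,0.05,0,-1],[0,0,0.04,0,-1],[-0.0176,-0.04,0,1,-1],[-0.0176,-0.04,0,1,-1],[-0.0176,-0.04,0,1,-1],[-0.0176,-0.04,0,1,-1],[-0.0176,-0.04,0,1,-1],[-0.0176,-0.04,0,1,-1],[-0.0176,-0.039,0,0,-1]]]'

```text
time: 12.3
tcp_pos: [443.5, -161.4, 221.9]
tcp_rot: [180.0, 0.0, 84.6]
wrist_force: [0.3, -0.4, -0.6]
gripper_width: 8.7
grip_force: 58.7
```

>>> servo_tool --targets '[[[0,0,0,0,-1],[0,0,0,0,-1]]]'

```text
time: 12.55
tcp_pos: [444.2, -160.0, 221.8]
tcp_rot: [-180.0, -0.0, 84.6]
wrist_force: [-0.4, 0.4, -0.2]
gripper_width: 9.3
grip_force: 58.8
```

```bash
cat > st.py <<'E'
from h import *
from scipy.optimize import least_squares
import sys
im,d,c=snap('wrist',sys.argv[1]); A=cloud(c,d).reshape(-1,3); A=A[np.isfinite(A[:,2])]
c0,w,h,lo,hi=((466,-166),117,89,11,19) if sys.argv[2]=='s' else ((478,302),99,91,22,30)
q=A[(abs(A[:,0]-c0[0])<72)&(abs(A[:,1]-c0[1])<56)&(A[:,2]>lo)&(A[:,2]<hi)][:,:2]
def f(p):
    c,s=np.cos(p[2]),np.sin(p[2]); e=q-p[:2]; u=abs(e@[c,s])-w/2; v=abs(e@[-s,c])-h/2
    return np.hypot(np.maximum(u,0),np.maximum(v,0))+np.minimum(np.maximum(u,v),0)
r=min((least_squares(f,[*c0,a],loss='soft_l1',x_scale=[1,1,.01]) for a in (-.15,0,.15)),key=lambda r:r.cost)
a=r.x[2]; R=np.array([[np.cos(a),-np.sin(a)],[np.sin(a),np.cos(a)]])
print('tray',r.x[:2],np.degrees(a),len(q),r.cost/len(q))
for t in ((-22,3),(22,3),(-22,0),(22,0)): print(t,(r.x[:2]+R@t).round(1))
s=sensors.observe(); print(s['time'],s['tcp_pos'].round(1),s['tcp_rot'].round(1),s['gripper_width'],s['wrist_force'].round(1))
E
python3 st.py w5.png s
```

```text
tray [ 465.60954705 -164.84664046] -5.665792301395754 3519 0.5408214457910898
(-22, 3) [ 444.  -159.7]
(22, 3) [ 487.8 -164. ]
(-22, 0) [ 443.7 -162.7]
(22, 0) [ 487.5 -167. ]
12.6 [ 444.4 -159.6  221.8] [180.   -0.   84.6] 9.14543550938042 [-0.4  0.2 -0.7]
```

View pics/w5.png

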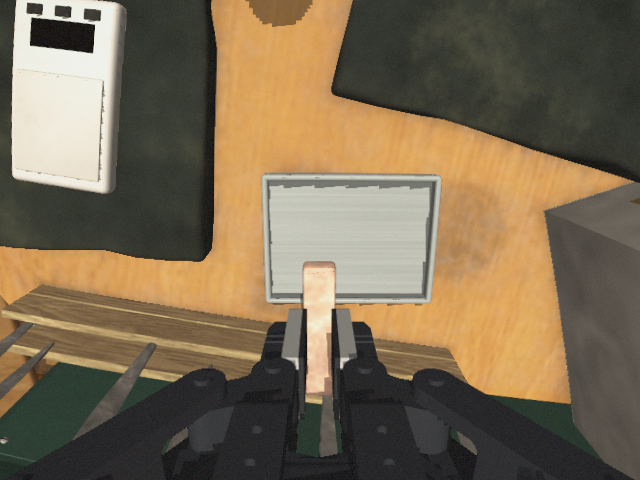

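The bar is held straight at (319,325), aligned with the steel tray (262–440, 173–303). The tool already stands over the tray's left half, so it can go straight down.

>>> servo_tool --targets '[[[0,0,-0.03,-0.3,-1],[0,0,-0.04,0,-1],[0,0,-0.035,0,-1],[0,0,-0.025,0,-1],[0,0,-0.01,0,-1],[0,0,0,0,-1],[0,0,0,0,-1]]]'

```text
time: 13.48
tcp_pos: [445.2, -160.1, 82.6]
tcp_rot: [179.9, 0.0, 84.4]
wrist_force: [0.9, -0.5, 0.2]
gripper_width: 9.0
grip_force: 58.8
```

>>> servo_tool --targets '[[[0,0,-0.0017,0,-1],[0,0,0,0,-1],[0,0,0,0,-0.4],[0,0,0,0,-0.4],[0,0,0,0,-0.4],[0,0,0.02,0,-0.4],[0,0,0.04,0,-0.4],[0,0,0.06,0,0.5],[0,0,0.02,0,1],[0,0,0,0,1]]]'

```text
time: 14.72
tcp_pos: [445.5, -160.9, 222.1]
tcp_rot: [179.8, 0.1, 84.3]
wrist_force: [-0.3, 0.6, -0.8]
gripper_width: 78.3
grip_force: 0.0
```

```bash
python3 st.py w6.png s
python3 - <<'E'
from h import *
im,d,c=snap('wrist'); P=cloud(c,d);X,Y,z=P[...,0],P[...,1],P[...,2]
q=(abs(X-465)<45)&(abs(Y+165)<36)&(z>8.5)&(z<16); p=np.c_[X[q],Y[q]].astype(np.float32)
print(len(p),cv2.minAreaRect(p),np.nanpercentile(z[q],[5,50,95]))
E
```

```text
tray [ 466.01087203 -164.9942689 ] -5.741883903136243 4660 5.7191082878038975
(-22, 3) [ 444.4 -159.8]
(22, 3) [ 488.2 -164.2]
(-22, 0) [ 444.1 -162.8]
(22, 0) [ 487.9 -167.2]
14.775 [ 444.4 -160.3  220.3] [179.9   0.   84.3] 84.82806230549774 [-0.3  0.2  0.2]
1290 ((445.2550964355469, -160.864501953125), (54.459712982177734, 11.658580780029297), 84.02644348144531) [10.00536557 11.31167768 12.44971059]
```

>>> servo_tool --targets '[[[0.0194,0.034,0,-2,1],[0.0194,0.034,0,-2,1],[0.0194,0.034,0,-2,1],[0.0194,0.034,0,-2,1],[0.0194,0.034,0,-1.7,1],[0.0192,0.034,0,0,1],[0,0,0,0,1],[0,0,0,0,1]]]'

```text
time: 15.82
tcp_pos: [559.1, 43.6, 218.2]
tcp_rot: [-179.8, 0.1, 74.6]
wrist_force: [-0.1, -0.6, 0.8]
gripper_width: 85.3
grip_force: 0.0
```

```bash
python3 w.py w7.png
```

```text
[ 440  125   56   54 1283] z 39.2 hsv [ 22. 187. 227.] [660.8  78.2] [31.1 30.8] 79.1
[ 312  204   19   83 1531] z 34.0 hsv [ 18.  63. 245.] [560.2  42.9] [54.2 11.7] 74.4
[ 455  246   52   50 1203] z 39.1 hsv [ 21. 187. 182.] [656.    0.8] [31.5 31.5] 13.8
[593 371  47  30 579] z 43.3 hsv [ 18.  39. 112.] [ 758.3 -130. ] [15.3 12.8] 15.7
[   0  373   73   53 1544] z 43.1 hsv [ 21.  25. 221.] [308.8  -9.8] [74.8 36.9] 4.7
15.875 [559.2  43.2 218.7] [-1.798e+02  1.000e-01  7.460e+01] [-0.7  0.3  0.2]
```

>>> servo_tool --targets '[[[0.001,0,-0.03,0,1],[0,0,-0.04,0,1],[0,0,-0.03,0,1],[0,0,-0.016,0,1],[0,0,0,0,0],[0,0,0,0,-1],[0,0,0,0,-1],[0,0,0,0,-1],[0,0,0,0,-1],[0,0,0,0,-1]]]'

```text
time: 17.12
tcp_pos: [562.2, 43.8, 105.4]
tcp_rot: [179.9, -0.0, 74.6]
wrist_force: [-1.6, -0.8, 5.8]
gripper_width: 7.5
grip_force: 58.8
```

>>> servo_tool --targets '[[[0,0,0,0,-1],[0,0,0,0,-1]]]'

```text
time: 17.38
tcp_pos: [562.2, 43.8, 105.4]
tcp_rot: [179.9, -0.0, 74.6]
wrist_force: [-1.2, -0.1, 6.8]
gripper_width: 7.8
grip_force: 58.9
```

>>> servo_tool --targets '[[[0,0,0.03,0,-1],[0,0,0.05,0,-1],[0,0,0.035,0,-1],[-0.0124,-0.0348,0,2,-1],[-0.0124,-0.0348,0,2,-1],[-0.0124,-0.0348,0,2,-1],[-0.0124,-0.0348,0,2,-1],[-0.0124,-0.0348,0,1.7,-1],[-0.0124,-0.0348,0,0,-1],[0,0,0,0,-1]]]'

```text
time: 18.62
tcp_pos: [486.4, -166.7, 219.1]
tcp_rot: [-180.0, 0.0, 84.1]
wrist_force: [0.6, 0.2, -0.8]
gripper_width: 7.7
grip_force: 58.7
```

>>> servo_tool --targets '[[[0,0,0,0,-1]]]'

```text
time: 18.75
tcp_pos: [487.0, -164.7, 219.0]
tcp_rot: [-180.0, -0.0, 84.3]
wrist_force: [-0.0, 1.0, -0.7]
gripper_width: 7.7
grip_force: 58.7
```

```bash
python3 st.py w8.png s
```

```text
tray [ 466.29802178 -165.17378202] -5.4922216848623915 4520 5.685738246655109
(-22, 3) [ 444.7 -160.1]
(22, 3) [ 488.5 -164.3]
(-22, 0) [ 444.4 -163.1]
(22, 0) [ 488.2 -167.3]
18.8 [ 487.1 -164.4  219.1] [-180.    -0.    84.3] 7.454048696118291 [0.3 0.4 0.8]
```

View pics/w8.png

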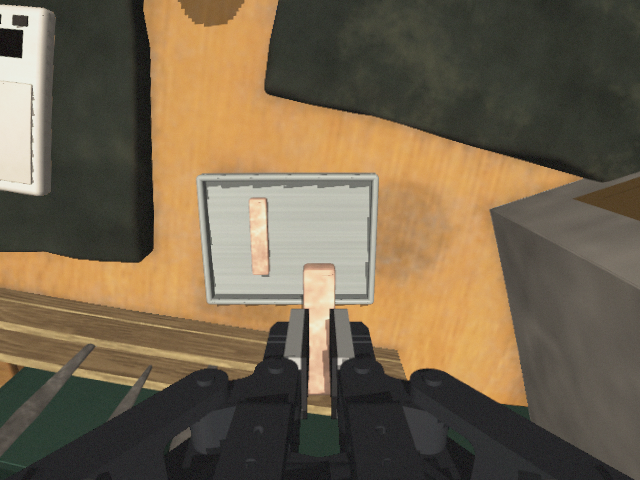

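The first bar lies flat in the tray at (259,237) and the second is held straight at (319,325). The tin at x>495 stays clear.

>>> servo_tool --targets '[[[0,0,-0.03,0,-1],[0,0,-0.04,0,-1],[0,0,-0.035,0,-1],[0,0,-0.023,0,-1],[0,0,-0.007,0,-1],[0,0,-0.0015,0,-1],[0,0,0,0,-1],[0,0,0,0,-0.4],[0,0,0,0,-0.4],[0,0,0,0,-0.4]]]'

```text
time: 20.05
tcp_pos: [487.3, -165.1, 82.9]
tcp_rot: [180.0, 0.0, 84.3]
wrist_force: [-0.2, 0.8, 0.5]
gripper_width: 25.7
grip_force: 0.0
```

>>> servo_tool --targets '[[[0,0,0.02,0,-0.4],[0,0,0.04,0,-0.4],[0,0,0.06,0,0],[0,0,0.02,0,0],[0,0,0,0,0.5]]]'

```text
time: 20.68
tcp_pos: [488.5, -165.7, 224.9]
tcp_rot: [179.7, 0.1, 84.3]
wrist_force: [0.2, 0.8, 0.1]
gripper_width: 59.5
grip_force: 0.0
```

Run:
```python
from h import *
im,d,c=snap('wrist','w9.png'); P=cloud(c,d);X,Y,z=P[...,0],P[...,1],P[...,2]
q=(abs(X-465)<45)&(abs(Y+165)<36)&(z>8.5)&(z<16)
k,L,st,_=cv2.connectedComponentsWithStats(q.astype(np.uint8))
for i in range(1,k):
    if st[i,4]>200: print(cv2.minAreaRect(np.c_[X[L==i],Y[L==i]].astype(np.float32)),np.nanpercentile(z[L==i],[5,50,95]))
s=sensors.observe(); print(s['tcp_pos'],s['tcp_rot'])
```

```text
((445.18109130859375, -160.8060760498047), (54.34543991088867, 12.121810913085938), 84.36943817138672) [ 9.93002856 11.31692419 12.47061727]
((488.0127258300781, -166.93048095703125), (54.88742446899414, 11.994710922241211), 84.05001068115234) [ 9.93446634 11.26943506 12.51184477]
[ 487.31044824 -165.19069384  223.01324648] [1.79926278e+02 2.79575454e-02 8.43043325e+01]
```

>>> servo_tool --targets '[[[0,0.045,0,8,0.3],[0,0.045,0,10,0.3],[0.0248,0.022,0,10,0.3],[0.0248,0.022,0,10,0.3],[0.0248,0.022,0,10,0.3],[0.0248,0.022,0,10,0.3],[0.0248,0.022,0,10,0.3],[0.0248,0.022,0,10,0.3],[0.0248,0.022,0,10.7,0.3],[0,0,0,0,0.3]]]'

```text
time: 21.98
tcp_pos: [660.9, 80.3, 219.6]
tcp_rot: [-180.0, -0.2, 173.1]
wrist_force: [-0.4, 0.7, -0.5]
gripper_width: 55.4
grip_force: 0.0
```

>>> servo_tool --targets '[[[0,0,0,0,0.3]]]'

```text
time: 22.1
tcp_pos: [659.3, 78.8, 220.5]
tcp_rot: [-179.9, -0.2, 172.9]
wrist_force: [0.1, 0.5, -0.6]
gripper_width: 55.7
grip_force: 0.0
```

```bash
python3 w.py w10.png
python3 - <<'E'
from h import *
im,d,c=snap('side'); P=cloud(c,d).reshape(-1,3); g=P[(P[:,2]>45)&(P[:,0]>690)&(P[:,1]>-60)&(P[:,1]<200)]
for zl in(45,100,150,200):
    G=g[g[:,2]>zl]; r=np.hypot(G[:,0]-660,G[:,1]-79); print(zl,G[np.argsort(r)[:1]].round(),r.min().round())
E
```

```text
[ 294  225   50   51 1029] z 39.2 hsv [ 26. 176. 246.] [660.7  77.9] [31. 31.] 83.0
[ 173  232   52   51 1147] z 39.1 hsv [ 21. 180. 192.] [6.56e+02 3.00e-01] [30.9 32.1] 26.8
[   0  269   78  143 2924] z 45.6 hsv [ 17. 130. 109.] [ 714.6 -139.6] [97.7 10.1] 13.0
[ 604  347   36  122 2095] z 32.2 hsv [ 26.  62. 235.] [832.9 304.1] [127.8  31.4] 10.6
22.15 [659.3  78.5 220.9] [-180.    -0.2  172.9] [-0.2  0.9  0.2]
45 [[690.  87. 324.]] 31.0
100 [[690.  87. 324.]] 31.0
150 [[690.  87. 324.]] 31.0
200 [[690.  87. 324.]] 31.0
```

View pics/w10.png

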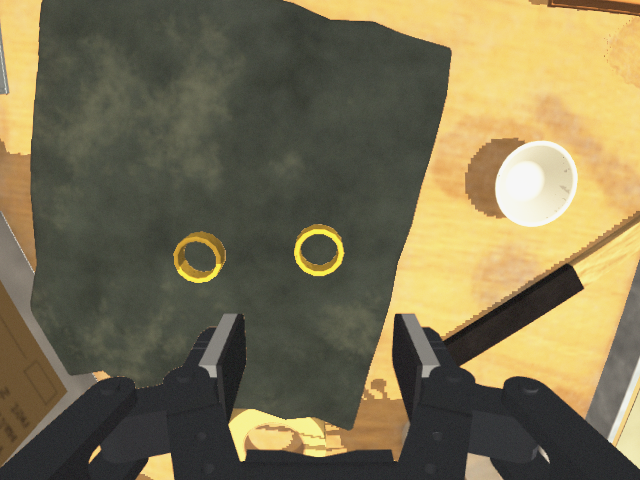

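Rings show at (319,250) and (200,257). The jar of brushes lies behind the gripper, so I'll check its clearance first.

Run:
```python
from h import *
cs,cd=eyes.get_calibration('scene'),eyes.get_calibration('side')
print('jar base',at_z(cs,[(436,157)],0).round(),at_z(cd,[(140,302)],0).round())
rs,os_=rays(cs,[(416,153),(455,150),(411,77),(433,62),(480,67),(419,97)]);
print(rs.round(2),os_.round())
print('rim z~95', at_z(cs,[(420,125),(455,125),(436,118)],95).round(), at_z(cd,[(105,255),(155,248)],95).round())
print('side brush tips @z=180',at_z(cd,[(72,180),(122,157),(150,188),(88,183)],180).round())
```

```text
jar base [[852. 153.   0.]] [[846. 177.   0.]]
[[ 0.58  0.55 -0.66]
 [ 0.65  0.51 -0.66]
 [ 0.64  0.65 -0.56]
 [ 0.69  0.64 -0.54]
 [ 0.76  0.59 -0.55]
 [ 0.63  0.62 -0.59]] [ 194. -412.  718.]
rim z~95 [[804. 168.  95.]
 [862. 129.  95.]
 [846. 167.  95.]] [[885. 162.  95.]
 [806. 146.  95.]]
side brush tips @z=180 [[954.  58. 180.]
 [893. -26. 180.]
 [809.  93. 180.]
 [921.  70. 180.]]
```

>>> servo_tool --targets '[[[0.0013,0.0005,-0.03,0,0.3],[0,0,-0.04,0,0.3],[0,0,-0.03,0,0.3],[0,0,-0.018,0,0.3],[0,0,0,0,0],[0,0,0,0,-1],[0,0,0,0,-1],[0,0,0,0,-1],[0,0,0,0,-1],[0,0,0,0,-1]]]'

```text
time: 23.45
tcp_pos: [662.9, 79.5, 106.0]
tcp_rot: [180.0, 0.1, 173.0]
wrist_force: [-0.5, 0.3, 5.4]
gripper_width: 27.7
grip_force: 59.8
```

>>> servo_tool --targets '[[[0,0,0.03,0,-1],[0,0,0.05,0,-1],[0,0,0.035,0,-1],[-0.0272,0.0367,0,0,-1],[-0.0272,0.0367,0,0,-1],[-0.0272,0.0367,0,0,-1],[-0.0272,0.0367,0,0,-1],[-0.0272,0.0367,0,0,-1],[-0.0272,0.0367,0,0,-1],[0,0,0,0,-1]]]'

```text
time: 24.7
tcp_pos: [496.3, 301.4, 219.0]
tcp_rot: [-180.0, -0.1, 173.3]
wrist_force: [0.9, -0.6, 0.1]
gripper_width: 28.1
grip_force: 59.3
```

>>> servo_tool --targets '[[[0,0,0,0,-1]]]'

```text
time: 24.82
tcp_pos: [498.7, 299.5, 219.4]
tcp_rot: [-180.0, -0.0, 173.0]
wrist_force: [0.8, -0.2, 0.1]
gripper_width: 28.2
grip_force: 59.3
```

```bash
python3 st.py w11.png w
```

```text
tray [477.15032656 300.91987821] -7.120119847659156 4737 0.7431491187343107
(-22, 3) [455.7 306.6]
(22, 3) [499.4 301.2]
(-22, 0) [455.3 303.6]
(22, 0) [499.  298.2]
24.875 [499.1 299.1 219.4] [-180.    0.  173.] 28.342592486621893 [ 0.6 -1.4  0.1]
```

View pics/w11.png

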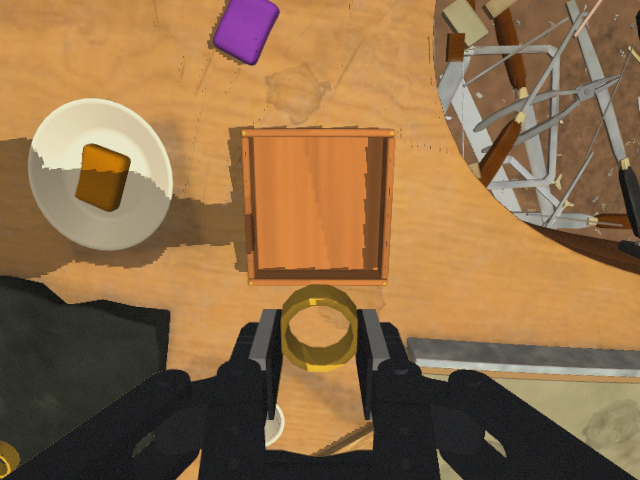

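The ring is held level at (320,328), aligned with the wood tray (245–395, 128–285); the wax sits flat in the dish at (103,177).

>>> servo_tool --targets '[[[0,0,-0.03,0,-1],[0,0,-0.04,0,-1],[0,0,-0.035,0,-1],[0,0,-0.02,0,-1],[0,0,-0.0075,0,-1],[0,0,-0.002,0,-1],[0,0,0,0,-1],[0,0,0,0,-0.05],[0,0,0,0,-0.05],[0,0,0,0,-0.05]]]'

```text
time: 26.12
tcp_pos: [499.0, 299.7, 85.4]
tcp_rot: [180.0, 0.0, 173.0]
wrist_force: [-1.1, -0.3, 0.6]
gripper_width: 40.2
grip_force: 0.0
```

>>> servo_tool --targets '[[[0,0,0.02,0,-0.05],[0,0,0.04,0,-0.05],[0,0,0.06,0,0],[0,0,0.02,0,0.3],[0,0,0,0,0.3]]]'

```text
time: 26.75
tcp_pos: [500.1, 300.4, 227.6]
tcp_rot: [179.8, 0.3, 173.0]
wrist_force: [0.7, -0.1, 0.3]
gripper_width: 55.5
grip_force: 0.0
```

```bash
cat > r.py <<'E'
from h import *
im,d,c=snap('wrist'); P=cloud(c,d);X,Y,z=P[...,0],P[...,1],P[...,2]
q=(abs(X-478)<40)&(abs(Y-302)<36)&(z>13)&(z<40)
k,L,st,_=cv2.connectedComponentsWithStats(q.astype(np.uint8))
for i in range(1,k):
    if st[i,4]>200: print(cv2.minAreaRect(np.c_[X[L==i],Y[L==i]].astype(np.float32)),np.nanpercentile(z[L==i],[50,95]))
s=sensors.observe(); print(s['time'],s['tcp_pos'],s['tcp_rot'])
E
python3 r.py
```

```text
((499.4764404296875, 299.09185791015625), (31.48338508605957, 30.845264434814453), 80.23065948486328) [18.41275989 19.63224212]
26.8 [498.99563538 299.82021785 225.57251191] [1.79960618e+02 6.79316001e-02 1.73013739e+02]
```

Ring 1 lies flat in the tray (top at 19 mm). Next is ring 2, at about (656.7, 1.5).

>>> servo_tool --targets '[[[0.0225,-0.0426,0,0,0.3],[0.0225,-0.0426,0,0,0.3],[0.0225,-0.0426,0,0,0.3],[0.0225,-0.0426,0,0,0.3],[0.0225,-0.0426,0,0,0.3],[0.0225,-0.0426,0,0,0.3],[0.0227,-0.0426,0,0,0.3],[0,0,0,0,0.3],[0,0,0,0,0.3]]]'

```text
time: 27.92
tcp_pos: [655.2, 1.6, 222.9]
tcp_rot: [180.0, -0.3, 173.0]
wrist_force: [-1.2, -0.1, -0.1]
gripper_width: 55.7
grip_force: 0.0
```

```bash
python3 w.py w12.png
```

```text
[  56  209  108  177 3472] z 46.1 hsv [ 17.  61. 123.] [ 677.4 -147. ] [135.5   6.6] 13.1
[ 291  224   49   50 1010] z 39.2 hsv [ 26. 177. 246.] [655.7  -1.1] [30.7 31.2] 83.0
27.975 [655.1   2.2 223.3] [180.   -0.2 173. ] [-0.2 -0.1  0.7]
```

>>> servo_tool --targets '[[[0.001,-0.002,-0.03,0,0.3],[0,0,-0.04,0,0.3],[0,0,-0.03,0,0.3],[0,0,-0.02,0,0.3],[0,0,0,0,0],[0,0,0,0,-1],[0,0,0,0,-1],[0,0,0,0,-1],[0,0,0,0,-1],[0,0,0,0,-1]]]'

```text
time: 29.22
tcp_pos: [658.1, -0.6, 106.1]
tcp_rot: [180.0, 0.1, 173.0]
wrist_force: [0.6, -0.2, 3.6]
gripper_width: 28.0
grip_force: 59.6
```

>>> servo_tool --targets '[[[0,0,0.03,0,-1],[0,0,0.05,0,-1],[0,0,0.035,0,-1],[-0.029,0.0436,0,0,-1],[-0.029,0.0436,0,0,-1],[-0.029,0.0436,0,0,-1],[-0.029,0.0436,0,0,-1],[-0.029,0.0436,0,0,-1],[-0.029,0.0436,0,0,-1],[-0.0286,0.0434,0,0,-1]]]'

```text
time: 30.48
tcp_pos: [453.6, 305.6, 220.1]
tcp_rot: [-180.0, -0.0, 173.0]
wrist_force: [0.7, -0.0, 1.3]
gripper_width: 28.2
grip_force: 59.3
```

>>> servo_tool --targets '[[[0,0,0,0,-1],[0,0,0,0,-1],[0,0,0,0,-1]]]'

```text
time: 30.85
tcp_pos: [455.5, 303.6, 220.1]
tcp_rot: [-180.0, 0.0, 172.9]
wrist_force: [0.6, -0.3, -0.4]
gripper_width: 28.3
grip_force: 59.3
```

>>> servo_tool --targets '[[[0,0,-0.03,0,-1],[0,0,-0.04,0,-1],[0,0,-0.035,0,-1],[0,0,-0.02,0,-1],[0,0,-0.0075,0,-1],[0,0,-0.0022,0,-1],[0,0,0,0,-1],[0,0,0,0,-0.05],[0,0,0,0,-0.05],[0,0,0,0,-0.05]]]'

```text
time: 32.1
tcp_pos: [455.1, 304.7, 85.8]
tcp_rot: [180.0, 0.0, 173.0]
wrist_force: [-0.1, -0.1, -0.3]
gripper_width: 40.3
grip_force: 0.0
```

>>> servo_tool --targets '[[[0,0,0.02,0,-0.05],[0,0,0.04,0,-0.05],[0,0,0.06,0,0],[0,0,0.06,0,0.3],[0,0,0,0,0.3],[0,0,0,0,0.3],[0,0,0,0,0.3]]]'

```text
time: 32.98
tcp_pos: [453.7, 303.9, 263.5]
tcp_rot: [-179.9, -0.2, 173.0]
wrist_force: [1.2, 0.2, -0.4]
gripper_width: 55.3
grip_force: 0.0
```

```bash
python3 r.py; python3 m.py | grep -E "scene|side|cup|bowl|dish"; python3 -c "
from h import *
snap('scene','scene9.png')"
```

```text
((455.24005126953125, 304.2347717285156), (30.69402503967285, 31.428298950195312), 82.296630859375) [18.47317114 19.83620392]
((499.4526672363281, 299.3045654296875), (31.013530731201172, 31.424970626831055), 82.85621643066406) [18.2994993  19.62708324]
33.025 [453.7753716  303.91520054 263.40945274] [-179.87144125   -0.18990238  173.01023863]
scene
dish 1082 [439.3 158.5] [102.3 101. ] 21.6 bbmid [439.4 158.6] 22.0
cup 282 [439.2  18. ] [42.6 41.5] 56.4 bbmid [439.3  17.8] 33.6
bowl 278 [640.  227.8] [56.6 56. ] 87.7 bbmid [640.  227.7] 29.2
side
dish 889 [439.9 158.6] [ 98.2 103.9] 45.1 bbmid [438.2 156.7] 21.9
cup 172 [438.4  15.8] [41.2 43.7] 8.0 bbmid [438.2  16. ] 32.6
bowl 393 [638.4 227.2] [55.6 56.8] 3.4 bbmid [638.4 227.1] 26.7
```

View pics/scene9.png

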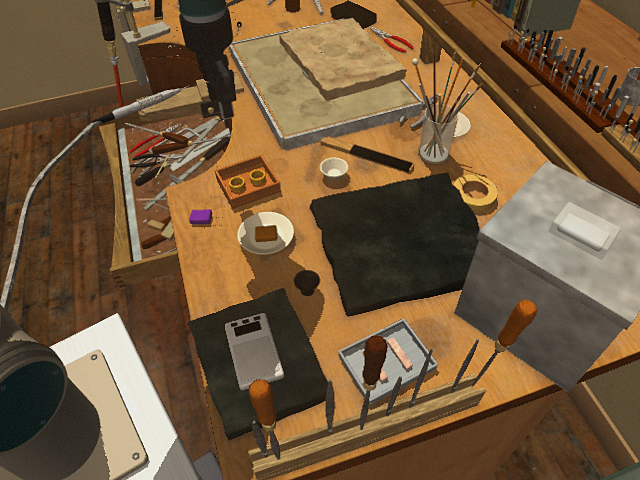

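The slab is empty. Both rings lie flat in the wood tray at (248,181), the wax is in the dish at (266,233), and both bars are in the steel tray at (390,360). Cup and bowl have not moved, and the gripper is clear.

```bash
python3 -c "
from station import hand_in
print(hand_in())"
```

```text
the job is handed in; nothing more can be done
None
```

I sorted all five pieces and handed the job in after about 33 s of robot time: both bars lie flat in the steel tray, both rings flat in the wooden tray, the wax is centred in the dish, and the cup and bowl are where they were; no verdict came back.

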